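Hang the pick bin on the counter display rail

TASK

Hang the pick bin that stands on the counter in the free place on the aluminium display rail, between the two bins already hanging there: keep it upright so that no picks spill, lift its hook over the rail's front lip and lower it behind the lip onto the bed of the channel. Then ease it along the rail under light downward pressure until its hook drops fully home into the seat cut in the bed, never forcing it, since the acrylic cracks. Let go of it hanging there, and leave everything else where it is.

Things in the scene. Friction and masses are not known exactly. Their poses are not given: they have to be found in the camera images.
- pick_bin: The bin to hang: opal acrylic, 0.12 to 0.21 kg, loose, standing upright on the counter in front of the rail, on the side away from the robot. Origin: centre of the box's underside; z up, +x out of its front, -x to its back with the hook. Open box 50 (x) by 60 (y) by 36 mm high, with picks in it; a 4 mm back plate (x -25 to -21 mm) rises to z 96 mm, with the hook on top.
- hook_tip (a point): Middle of the lower end of the hook's tongue, (-35, 0, 68) mm in the bin's frame, axes as the bin's. The tongue is 4 mm thick (x -37 to -33 mm), 40 mm wide (y -20 to 20) and hangs from the rear edge of a crown (x -37 to -21, z 92 to 96 mm), leaving an 8 mm gap between tongue and back plate (x -33 to -25 mm).
- header_top (a point): Middle of the top of the bin's walnut header, (-29, 0, 141) mm in the bin's frame: an upright block on the hook's crown, 10 mm thick in x (-34 to -24), 50 mm wide in y, 45 mm tall (z 96 to 141). The place to grip the bin: across the thickness, from above.
- rail: Display rail, fixed: aluminium channel between two walnut cheeks (130 mm high, inner faces at y -186 and 186 mm). Origin: on the counter under the lip's front face, at mid length; z up, y along the rail, +x out of its front, where bins hang (away from the robot). The front face (lip and beam) is flat, x 0, z 40 to 118 mm. A knock or push of over 40 N between bin and rail cracks the acrylic.
- lip_mid (a point): Middle of the top of the rail's front lip, (-2, 0, 118) mm in the rail's frame, axes as the rail's. Rail section, mm in the rail's frame: lip x -4 to 0, top z 118; channel, open at the top, x -14 to -4; back wall x -18 to -14, top z 118.
- bed_mid (a point): Middle of the channel's bed, (-9, 0, 104) mm in the rail's frame. The bed is a black nylon strip, level at z 104 (up to 0.5 mm lower beyond y -65 and 65). One free seat is cut through it: 44 mm long in y, floor at z 98. The seat's middle lies anywhere from y -30 to 30 and is not measured: from above a bare metal patch, found by sliding the tongue along the bed under 3 to 8 N till it drops.
- left_bin: Bin of the same shape but for a narrower hook, hanging near the rail's +y end at y 155 mm in the rail's frame: it takes up y 125 to 185, x -8 to 51 mm, and its header reaches 171 mm above the counter. Origin and axes as for the pick bin. Leave alone.
- right_bin: The same, hanging near the rail's -y end at y -155 mm. Leave alone.
- pick_stack: Stack of tortoiseshell picks, 28 mm across, 11 mm high, origin under its centre. Leave alone.
- capo: Chrome spring capo lying flat, about 70 (x) by 115 (y) by 12 mm, origin under its middle. Leave alone.
- saddle_blank: Bone saddle blank lying flat, 78 by 10 by 5 mm, origin under its centre. Leave alone.
- pick_tin: Flat black plastic pick tin, 64 by 48 by 18 mm, origin under its centre. Leave alone.
- slide: Green glass bottleneck slide standing on end, 28 mm across, 66 mm high, origin under its centre. Leave alone.
Things that resemble listed ones, but are neither listed nor needed, are in the scene too. Leave any orange look-alike of the pick_bin alone.

How it is judged:
By the outcome, as a careful person would: the job done as asked, in the order asked, and still so for the second after the job is handed in, with the robot touching nothing.
It also fails if it takes over 61 s, if anything falls off the work surface, if the arm or the gripper's body presses on something with over 40 N, if the wrist force passes 120 N, or if a joint passes its speed limit or range.

ROBOT

A 7-joint arm with a two-finger parallel gripper is mounted at the origin on the work surface. World frame = base frame: x ahead of the robot, y to its left, z up, the work surface at z = 0. Lengths are in m, angles in rad, forces in N, time in s.
With the tool pointing down it reaches from about 0.425 to 0.925 m from the base axis. Payload 6.8 kg.
Tool frame: the origin (TCP) lies midway between the tips of the shut fingers; the grasp point (between the pads) lies 19 mm behind it; z points along the fingers, y is the line along which they close (so a half turn about z gives the same grasp; the last joint's range is limited). The gripper opens to 85 mm and grips with 20 to 120 N. Pads are 22 mm wide; open, the fingers measure 114 mm over their backs; the gripper's body (76 mm by 85 mm) begins 54 mm behind the grasp point. The pads swing forward as they close: fully open they stand 13 mm farther back than shut.
Start: joints at [1.093, 0.477, 0.022, 1.555, -0.011, 1.109, -0.083], TCP at [0.244, -0.629, 0.231] pointing down, gripper open.
Joint ranges: [-2.96, 2.96], [-0.34, 2.1], [-1.41, 1.46], [0.24, 2.44], [-1.37, 4.51], [0.17, 1.92], [-2.96, 2.96]. Speed limits (rad/s): [2.39, 2.39, 3.14, 3.14, 3.14, 3.14, 3.14].

INTERFACE

Orientations are given as a unit quaternion [w, x, y, z].
In Python, from station import readout, imaging, hand_in gives the robot as it stands.
- The arm moves only by the tool drive_tool, never from a script. Its argument "series" is a list of rows, each a list of 5 numbers: the shift along the tool's x, y, z in cm, then the turn about the tool's z in degrees, then the closure, from -1 (fully open) to 1 (shut). A call has 1 to 8 rows; each row shifts and turns the commanded pose from where the row before left it, along the tool's axes as they then stand; what a row does not reach is not made up. A row lasts 1/10 s, in which the tool goes at most 50 mm and 8.59 degrees, less where a joint would pass 70% of its speed; a pose out of reach is approached as far as the arm can. A call with a gripper value outside its range is refused whole. The fingers move at their own pace and stop on an object; "squeeze" is the grip in N (left out, the last holds). Time passes only in rows, so rows that do not move let the fingers close. It gives the time, the measured TCP pose, the force, the opening and the grip force at its end, in the units of the state.
- readout.get_obs(): the state, without advancing time (a new reading comes with each control period).
- imaging.read_camera(name): name is "side" or "top" or "wrist"; returns the picture (480x640x3 uint8, red, green, blue); there is no depth.
- imaging.camera_model(name): a dict with "vfov" (degrees; the focal length in pixels is half the picture's height over the tangent of half this angle, whatever the lens; pixels are square), "cx", "cy" (the principal point, pixels), "distortion" ([k1, k2, p1, p2, k3] as OpenCV has them; the pictures are not rectified), "xyz" and "orientation" of the camera in the world. Camera axes: x right, y down, z forward; pixel columns grow to the right and rows downward; lengths in m; the calibration is good to about 2 mm. A picture is of the moment at which its call begins: read the wrist's pose just before it. camera_model takes no time and is no camera call; for the wrist camera it gives the pose at the moment of the call.
- hand_in(): hands the job in; it is judged then, once.
Trained networks look in the newest picture that a camera, given by its name, has taken for a name from the list of things; names that differ only in an ending like _2 or _b are one class to them, and where a whole thing is asked for, a point or a joint stands for the part that bears it (a point fixed in the world has none). Each returns a list of dicts, best first, with "conf" (0 to 1); they miss things now and then, are a little off and sometimes report something else, mostly with a low value. They report only what shows in the picture. A call takes as long as a camera call. They do not tell look-alikes from the thing itself.
- imaging.cut_out(thing, camera): "mask" (480x640 bool, what is visible of it) and "centre" ([column, row] in pixels, amid what is visible of it).
The state is a dict: "t": time; "q": joint angles; "joint_vel": joint speeds; "joint_torque": joint torques, N m; "eef_pos": TCP position; "tool_rot": TCP orientation; "contact_force": force on the tool from outside, world axes, zero at the start; "torque": the same for the moment, N m; "gripper_width": opening from 0.0 (shut) to 1.0 (fully open); "grasp_force": force on a finger pad.
Only numpy, scipy, OpenCV 4.12 (cv2) and the standard library are available. Lean on these libraries where they do the work, as an engineer would, in place of code of your own. Each camera call takes 0.05 s, during which the arm holds its last target. There are 200 camera calls.

## Working session

There is one attempt and no reset: what is moved stays moved. The work goes in short steps, Python scripts to look and compute and a tool call to move; the robot and the scene stay as the last step left them, time stands still between calls to the robot, and variables do not carry over. Pictures are saved under pics/ and viewed, at most 10 in all, crops included, and the job is handed in when it is done.

Besides the shell and the picture viewer there is one more tool, called after "Emit:" as name(argument=value, ...), one argument or row to a line, values as JSON. drive_tool: Moves the arm, as the interface text tells. Its arguments: {"type":"object","properties":{"series":{"type":"array"},"squeeze":{"type":"number"}},"required":["series"]}

```bash
mkdir -p pics; cat > h.py <<'E'
import numpy as np, cv2
from scipy.spatial.transform import Rotation as R
from station import readout, imaging
def cam(n):
    m=imaging.camera_model(n); f=240/np.tan(np.radians(m['vfov'])/2)
    K=np.array([[f,0,m['cx']],[0,f,m['cy']],[0,0,1.]]); D=np.array(m['distortion'],float)
    w,x,y,z=m['orientation']; Rc=R.from_quat([x,y,z,w]).as_matrix(); return K,D,Rc,np.array(m['xyz'])
def ray(c,uv):
    K,D,Rc,p=c; u=cv2.undistortPoints(np.array(uv,float).reshape(-1,1,2),K,D).reshape(-1,2)
    d=np.c_[u,np.ones(len(u))]@Rc.T; return p,d
def atz(c,uv,z):
    p,d=ray(c,uv); return p+d*((z-p[2])/d[:,2])[:,None]
def proj(c,P):
    K,D,Rc,p=c; q=(np.array(P,float).reshape(-1,3)-p)@Rc
    return cv2.projectPoints(q,np.zeros(3),np.zeros(3),K,D)[0].reshape(-1,2)
def shot(n,f):
    im=imaging.read_camera(n); cv2.imwrite('pics/'+f,im[:,:,::-1]); return im
E
python3 - <<'E'
from h import *
for n in ('top','side'):
    shot(n,n+'1.png'); c=cam(n); print(n,c[3],c[2].round(2).tolist(),c[0][0,0])
    for t in ('pick_bin','header_top','lip_mid','rail','left_bin'):
        for d in imaging.cut_out(t,n)[:4]: print(t,round(d['conf'],2),np.round(d['centre']),d['mask'].sum())
o=readout.get_obs(); print(o['tool_rot'],o['t'],o['eef_pos'])
E
```

```text
top [0.49517032 0.00339051 0.87782836] [[-0.01, -0.98, 0.17], [-1.0, 0.0, -0.03], [0.03, -0.17, -0.98]] 442.1799524615785
pick_bin 0.79 [283. 227.] 906
pick_bin 0.75 [372. 230.] 991
pick_bin 0.7 [405. 178.] 1122
header_top 0.87 [287. 224.] 925
header_top 0.82 [436. 264.] 1587
header_top 0.75 [404. 175.] 1160
header_top 0.63 [367. 226.] 996
rail 0.83 [300. 339.] 11363
rail 0.44 [449. 217.] 235
rail 0.18 [144. 267.] 343
left_bin 0.81 [219. 297.] 1235
side [0.40397496 0.66005487 0.95345403] [[-0.96, -0.21, 0.19], [-0.28, 0.74, -0.61], [-0.02, -0.64, -0.77]] 516.3815531443041
pick_bin 0.87 [364. 187.] 1235
pick_bin 0.75 [300. 273.] 1251
pick_bin 0.7 [322. 222.] 948
pick_bin 0.67 [293. 193.] 1166
header_top 0.79 [298. 273.] 1182
header_top 0.77 [321. 222.] 875
header_top 0.67 [363. 186.] 1289
header_top 0.64 [295. 190.] 1192
lip_mid 0.84 [392. 295.] 9260
rail 0.62 [396. 294.] 9165
left_bin 0.98 [341. 321.] 922
[4.60513013e-05 9.82960014e-01 1.83819498e-01 9.01760758e-06] 0.6 [ 0.24395416 -0.6294114   0.2313513 ]
```

View pics/top1.png

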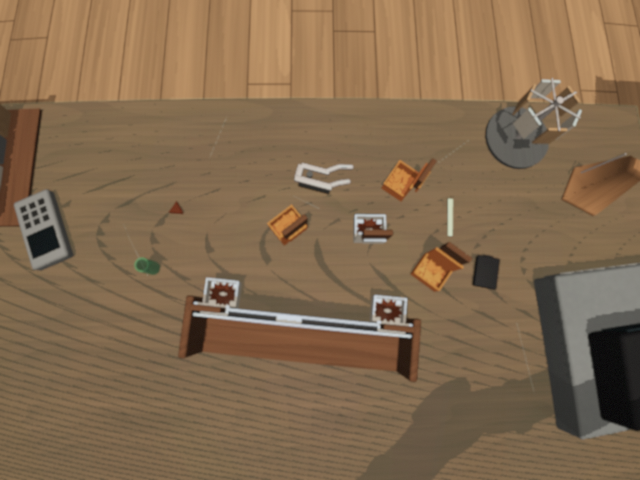

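View pics/side1.png

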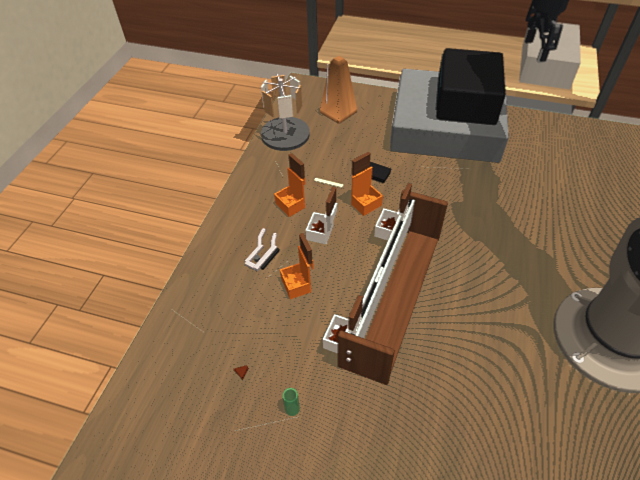

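The top view shows the opal bin at about (371,228) and its header at (377,234). The rail runs from (190,325) to (418,345), with a bare metal patch on the bed near (289,320). The side view shows the same bin at (320,225), between orange look-alikes. I'll zoom in next.

```bash
python3 - <<'E'
import cv2,numpy as np
t=cv2.imread('pics/top1.png'); s=cv2.imread('pics/side1.png')
def cr(im,x,y,w,h,k): return cv2.resize(im[y:y+h,x:x+w],None,fx=k,fy=k,interpolation=cv2.INTER_CUBIC)
o=np.zeros((600,800,3),np.uint8)
a=cr(t,178,285,250,70,3.2); o[:a.shape[0],:800]=a[:,:800]   # 224 rows
b=cr(t,346,204,60,50,6); o[230:530,:360]=b
c=cr(s,295,180,60,60,6); o[230:590,380:740]=c
cv2.imwrite('pics/z1.png',o)
E
```

```text
(no output)
```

View pics/z1.png

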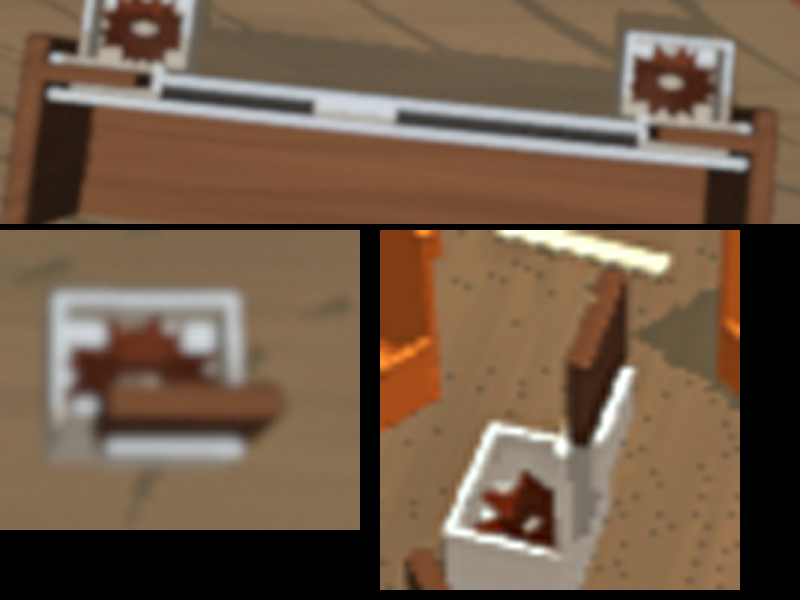

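```bash
cat > fit.py <<'E'
from h import *
from scipy.optimize import least_squares
T,S=cam('top'),cam('side')
cv=lambda X,Y,x0,y0,k:(x0+(X+.5)/k-.5,y0+(Y+.5)/k-.5)
a=lambda X,Y:cv(X,Y,178,285,3.2); b=lambda X,Y:cv(X,Y-230,346,204,6); c=lambda X,Y:cv(X-380,Y-230,295,180,6)
def pose(p,P):
    P=np.array(P,float)/1e3; C,s=np.cos(p[2]),np.sin(p[2])
    return np.c_[p[0]+C*P[:,0]-s*P[:,1],p[1]+s*P[:,0]+C*P[:,1],P[:,2]]
def fit(obs,p0):
    def r(p): return np.concatenate([(proj(k,pose(p,[P]))-uv).ravel() for k,P,uv in obs])
    s=least_squares(r,p0); print(s.x.round(4),'yaw deg',np.degrees(s.x[2]).round(2),'\nres',s.fun.reshape(-1,2).round(1).tolist()); return s.x
bin_=fit([(T,(25,30,36),b(50,292)),(T,(25,-30,36),b(242,292)),(T,(-29,0,141),b(196,401)),
 (S,(-29,0,141),c(597,317)),(S,(25,-30,36),c(492,425)),(S,(25,30,36),c(448,531))],[.6,-.1,0])
rail=fit([(T,(-16,186,118),a(48,93)),(T,(-16,-186,118),a(747,163)),(T,(25,125,52),a(190,5)),(T,(-2,0,118),a(403,103))][:2],[.4,0,0])
s=atz(T,[a(355,110)],.102)[0]; C,n=np.cos(rail[2]),np.sin(rail[2]); d=s[:2]-rail[:2]; print('seat rail',C*d[0]+n*d[1],-n*d[0]+C*d[1])
print('target bin origin at seat', pose(rail,[(26,0,36)]))
print('header', pose(bin_,[(-29,0,141)]))
E
python3 fit.py; python3 -c "
import cv2
s=cv2.imread('pics/side1.png'); cv2.imwrite('pics/z2.png',cv2.resize(s[180:390,310:460],None,fx=2.85,fy=2.85,interpolation=cv2.INTER_CUBIC))"
```

```text
[ 0.6577 -0.1108 -0.008 ] yaw deg -0.46 
res [[0.3, 0.7], [-1.2, 0.9], [-0.2, 0.2], [-0.3, -0.8], [-0.5, -1.1], [-0.9, -0.6]]
[ 0.4898  0.018  -0.1059] yaw deg -6.07 
res [[0.3, 0.0], [-0.3, -0.0]]
seat rail -0.008293338596960152 0.02412268610934683
target bin origin at seat [[0.51563821 0.01528232 0.036     ]]
header [[ 0.62870123 -0.11055625  0.141     ]]
```

View pics/z2.png

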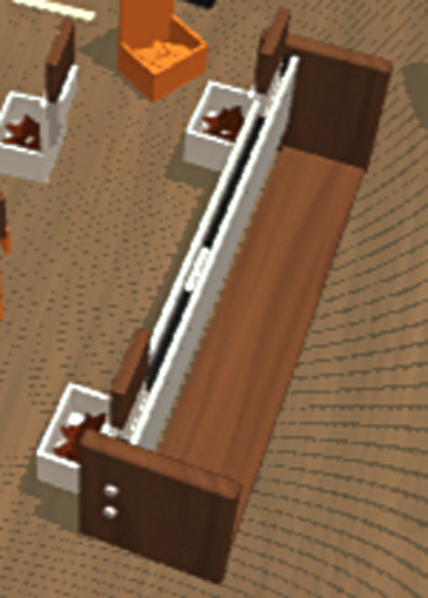

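Both fits hold: residuals are at most about 1 px, and the rail ends span the given 372 mm. z2 confirms the bare patch at (199,268), so the seat is near rail y = +24 mm. Next I raise the arm, cross to the bin and turn.

Emit:
drive_tool(
  series=[
    [0,0,-4,0,-1],
    [0,0,-4,0,-1],
    [0,0,-4,0,-1],
    [0,0,-2,0,-1],
  ],
)

```text
t: 1.0
eef_pos: [0.2444, -0.6304, 0.3759]
tool_rot: [0.003, 0.983, 0.184, 0.001]
contact_force: [0.4, -0.2, 0.8]
gripper_width: 1.003
grasp_force: 0.0
```

Emit:
drive_tool(
  series=[
    [3.4,-2.2,0,0,-1],
    [3.4,-2.2,0,0,-1],
    [3.4,-2.2,0,0,-1],
    [3.4,-2.2,0,0,-1],
    [3.4,-2.2,0,0,-1],
    [3.4,-2.2,0,0,-1],
    [3.4,-2.2,0,0,-1],
    [3.4,-2.2,0,0,-1],
  ],
)

```text
t: 1.8
eef_pos: [0.4347, -0.3655, 0.3716]
tool_rot: [0.0, 0.983, 0.184, 0.0]
contact_force: [-0.1, -0.4, 0.1]
gripper_width: 0.997
grasp_force: 0.0
```

Emit:
drive_tool(
  series=[
    [3.4,-2.2,0,0,-1],
    [3.4,-2.2,0,0,-1],
    [3.4,-2.2,0,0,-1],
    [3.4,-2.2,0,0,-1],
    [3.4,-2.2,0,0,-1],
    [3.4,-2.2,0,0,-1],
    [3.4,-2.2,0,0,-1],
    [3.4,-2.2,0,0,-1],
  ],
)

```text
t: 2.6
eef_pos: [0.6248, -0.1033, 0.3715]
tool_rot: [0.0, 0.983, 0.184, 0.0]
contact_force: [0.5, -0.3, -0.3]
gripper_width: 1.002
grasp_force: 0.0
```

Emit:
drive_tool(
  series=[
    [0,0,0,-8.5,-1],
    [0,0,0,-8.5,-1],
    [0,0,0,-8.5,-1],
    [0,0,0,-8.5,-1],
    [0,0,0,-8.5,-1],
    [0,0,0,-8.5,-1],
    [0,0,0,-8.5,-1],
    [0,0,0,-8.5,-1],
  ],
)

```text
t: 3.4
eef_pos: [0.6239, -0.1047, 0.3713]
tool_rot: [0.0, 0.71, 0.704, -0.0]
contact_force: [0.6, -0.3, -0.4]
gripper_width: 0.999
grasp_force: 0.0
```

```bash
cat > st.py <<'E'
from h import *
def st():
    o=readout.get_obs(); w,x,y,z=o['tool_rot']; M=R.from_quat([x,y,z,w]).as_matrix()
    print('t',round(o['t'],2),'tcp',np.round(np.array(o['eef_pos'])*1e3,1),'phi',np.degrees(np.arctan2(M[1,0],M[0,0])).round(2),'tz',M[:,2].round(3),'F',np.round(o['contact_force'],1),'w',round(o['gripper_width'],3),'g',round(o['grasp_force'],1))
    return np.array(o['eef_pos']),M
def togo(p,phi=None):
    e,M=st(); d=(np.array(p)-e)@M*100; print('to go cm tool xyz',d.round(2), 'turn', None if phi is None else (np.degrees(np.arctan2(M[1,0],M[0,0]))-phi).round(2))
E
python3 - <<'E'
from st import *
togo([.6287,-.1106,.20],89.5)
shot('wrist','w1.png'); c=cam('wrist'); print(c[3],c[2].round(2).tolist(),proj(c,[[.6287,-.1106,.141],[.6287,-.0856,.141],[.6287,-.1356,.141]]).round())
E
```

```text
t 3.4 tcp [ 623.9 -104.7  371.3] phi 89.53 tz [-0. -0. -1.] F [ 0.6 -0.3 -0.4] w 0.999 g 0.0
to go cm tool xyz [-0.58  0.48 17.13] turn 0.03
[ 0.62411455 -0.02826337  0.51317535] [[1.0, -0.0, -0.0], [-0.0, -0.95, -0.3], [-0.0, 0.3, -0.95]] [[326. 207.]
 [326. 181.]
 [326. 232.]]
```

View pics/w1.png

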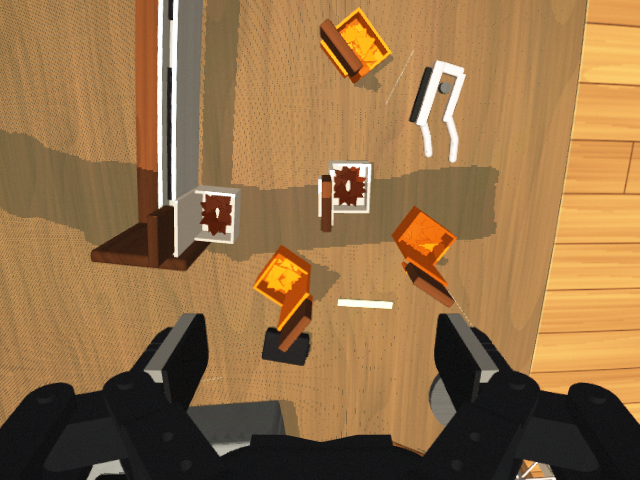

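The wrist view shows the header at (326,178) to (326,230), as predicted, so I descend.

Emit:
drive_tool(
  series=[
    [-0.6,0.5,4,0,-1],
    [0,0,4,0,-1],
    [0,0,4,0,-1],
    [0,0,4,0,-1],
    [0,0,3,0,-1],
    [0,0,2,0,-1],
    [0,0,0,0,-1],
  ],
)

```text
t: 4.15
eef_pos: [0.6266, -0.1108, 0.158]
tool_rot: [-0.002, 0.713, 0.701, -0.002]
contact_force: [-1.1, 0.4, 0.0]
gripper_width: 0.998
grasp_force: 0.0
```

```bash
python3 - <<'E'
from st import *
togo([.6287,-.1106,.108],89.5)
im=shot('wrist','w2.png'); c=cam('wrist'); print(proj(c,[[.6287,-.1106,.141],[.6287,-.0856,.141],[.6287,-.1356,.141]]).round())
E
```

```text
t 4.15 tcp [ 626.6 -110.8  158. ] phi 89.04 tz [-0.006  0.001 -1.   ] F [-1.1  0.4  0. ] w 0.998 g 0.0
to go cm tool xyz [0.02 0.24 5.  ] turn -0.46
[[323. 297.]
 [322. 243.]
 [323. 345.]]
```

View pics/w2.png

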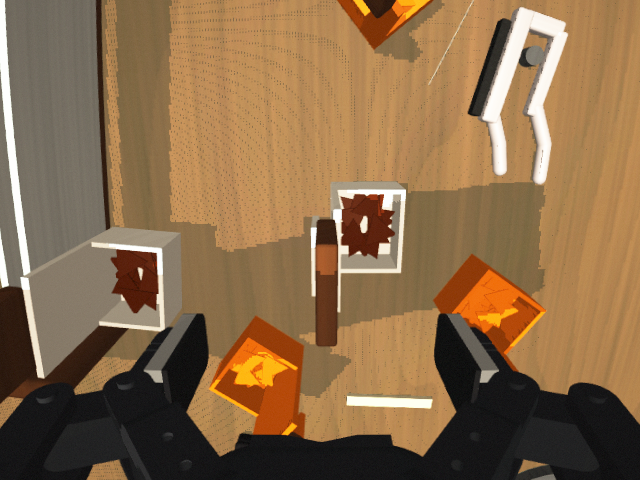

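The header is between the fingers, at (326,222) to (326,345), about 1 mm further +x than estimated. I descend the last stretch and close.

Emit:
drive_tool(
  series=[
    [0,0.15,2,-0.4,-1],
    [0,0.15,2,0,-1],
    [0,0.05,1,0,-1],
    [0,0,0,0,-1],
    [0,0,0,0,-1],
  ],
)

```text
t: 4.7
eef_pos: [0.6332, -0.1107, 0.1126]
tool_rot: [0.001, 0.71, 0.704, 0.001]
contact_force: [-0.1, -0.0, 0.2]
gripper_width: 0.999
grasp_force: 0.0
```

Emit:
drive_tool(
  series=[
    [0,0,0,0,1],
    [0,0,0,0,1],
    [0,0,0,0,1],
    [0,0,0,0,1],
    [0,0,0,0,1],
    [0,0,0,0,1],
    [0,0,0,0,1],
    [0,0,0,0,1],
  ],
  squeeze=40,
)

```text
t: 5.5
eef_pos: [0.6321, -0.1107, 0.111]
tool_rot: [-0.0, 0.71, 0.705, -0.0]
contact_force: [-0.7, -0.1, -2.2]
gripper_width: 0.111
grasp_force: 44.4
```

```bash
python3 -c "
from st import *
st()"
```

```text
t 5.5 tcp [ 632.1 -110.7  111. ] phi 89.59 tz [-0.001  0.    -1.   ] F [-0.7 -0.1 -2.2] w 0.111 g 44.4
```

Emit:
drive_tool(
  series=[
    [0,0,-1,0,1],
    [0,0,-2,0,1],
    [0,0,-3,0,1],
    [0,0,-4,0,1],
    [0,0,-3,0,1],
    [0,0,-2,0,1],
    [0,0,-1,2.8,1],
    [0,0,0,2.8,1],
  ],
)

```text
t: 6.3
eef_pos: [0.6335, -0.1105, 0.2745]
tool_rot: [0.002, 0.744, 0.668, 0.001]
contact_force: [1.2, -0.0, -1.4]
gripper_width: 0.107
grasp_force: 44.4
```

Emit:
drive_tool(
  series=[
    [0.4,-0.6,0,0,1],
    [1,-1.4,0,0,1],
    [1.9,-2.6,0,0,1],
    [2.4,-3.3,0,0,1],
    [2.4,-3.3,0,0,1],
    [1.8,-2.5,0,0,1],
    [1,-1.4,0,0,1],
    [0.4,-0.6,0,0,1],
  ],
)

```text
t: 7.1
eef_pos: [0.4869, 0.0193, 0.2716]
tool_rot: [0.0, 0.742, 0.67, -0.0]
contact_force: [0.9, -0.2, -1.0]
gripper_width: 0.115
grasp_force: 44.5
```

Emit:
drive_tool(
  series=[
    [0,0,0,0,1],
    [0,0,0,0,1],
    [0,0,0,0,1],
  ],
)

```text
t: 7.4
eef_pos: [0.489, 0.0171, 0.2711]
tool_rot: [-0.0, 0.744, 0.668, 0.0]
contact_force: [-0.5, -0.8, -1.5]
gripper_width: 0.108
grasp_force: 44.4
```

```bash
python3 - <<'E'
from st import *
togo([.4878,.0182,.271],83.93)
for n in ('wrist','top','side'): shot(n,n+'3.png')
t=cv2.imread('pics/top3.png'); s=cv2.imread('pics/side3.png'); w=cv2.imread('pics/wrist3.png')
o=np.zeros((600,800,3),np.uint8)
f=lambda im,x,y,W,H,k: cv2.resize(im[y:y+H,x:x+W],None,fx=k,fy=k,interpolation=cv2.INTER_CUBIC)
o[:240,:800]=f(t,178,285,250,75,3.2); o[245:605,:480]=f(w,0,0,640,480,.75)[:355]; o[245:600,490:800]=f(s,310,180,155,178,2)[:355]
cv2.imwrite('pics/z3.png',o)
E
```

```text
t 7.4 tcp [489.   17.1 271.1] phi 83.89 tz [ 0.  0. -1.] F [-0.5 -0.8 -1.5] w 0.108 g 44.4
to go cm tool xyz [ 0.1  -0.13  0.02] turn -0.04
```

View pics/z3.png

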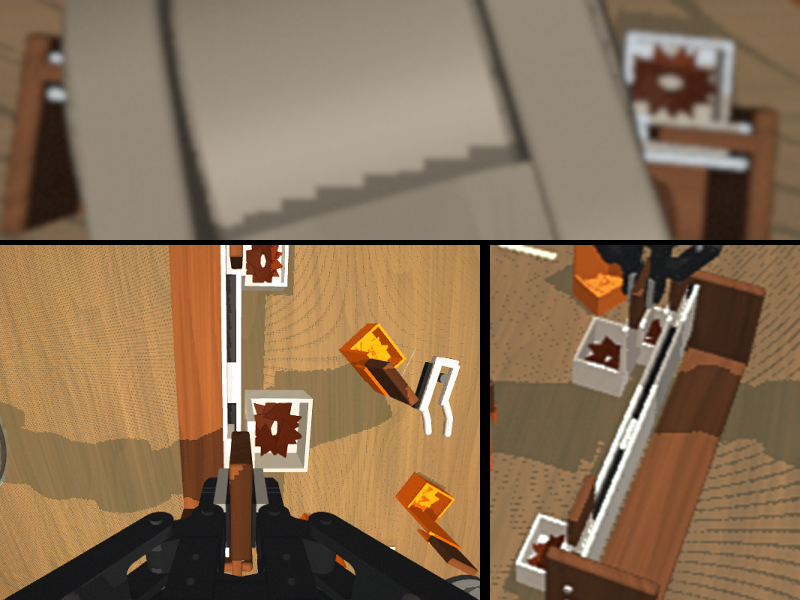

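The wrist view now shows the rail channel, with back wall, bed and lip around z3 x 222 to 241 and the metal patch at about (233,382). Next I check the lip's position against my rail estimate with a brightness profile.

```bash
python3 - <<'E'
from st import *
c=cam('wrist'); g=cv2.cvtColor(cv2.imread('pics/wrist3.png'),cv2.COLOR_BGR2GRAY)
p=np.array([.4898,.018]); a=-.1059
def W(x,y,z): return [p[0]+np.cos(a)*x-np.sin(a)*y, p[1]+np.sin(a)*x+np.cos(a)*y, z]
for y in (.10,.09,.08,.07,.06):
    q=proj(c,[W(x,y,.118) for x in (-.018,-.014,-.004,0)]); r=int(round(q[:,1].mean()))
    print(y,r,'pred u',q[:,0].round(1)); u0=int(q[0,0])-8; print('   from',u0,g[r,u0:u0+46].tolist())
for y in (.046,.024,.002): print(y,proj(c,[W(-.009,y,.104)]).round(1))
q=proj(c,[W(-.008,0,.104)])[0]; 
rows=range(100,270,4); print([ (r,int(g[r, int(round(np.interp(r,[0,480],[0,0])))+ 311])) for r in rows])
E
```

```text
0.1 82 pred u [297.1 302.8 317.1 322.9]
   from 289 [124, 121, 122, 125, 121, 167, 249, 255, 255, 255, 255, 254, 209, 61, 53, 52, 49, 50, 63, 77, 78, 78, 75, 79, 77, 121, 251, 255, 255, 255, 255, 254, 220, 121, 122, 122, 121, 119, 119, 122, 122, 120, 122, 121, 124, 122]
0.09 97 pred u [297.3 303.  317.2 322.9]
   from 289 [124, 124, 125, 124, 121, 133, 238, 255, 255, 255, 255, 254, 206, 74, 50, 49, 49, 66, 76, 78, 78, 79, 77, 77, 78, 77, 248, 255, 255, 255, 255, 252, 186, 122, 123, 121, 124, 123, 123, 124, 119, 123, 120, 120, 121, 121]
0.08 112 pred u [297.5 303.1 317.2 322.8]
   from 289 [125, 125, 126, 124, 124, 126, 219, 254, 255, 255, 255, 255, 236, 86, 49, 51, 52, 52, 52, 64, 80, 80, 77, 76, 78, 76, 249, 255, 255, 255, 255, 252, 187, 117, 119, 123, 122, 124, 123, 122, 125, 123, 122, 122, 119, 121]
0.07 126 pred u [297.7 303.3 317.3 322.8]
   from 289 [128, 128, 124, 128, 124, 126, 216, 254, 255, 255, 255, 255, 249, 88, 48, 50, 50, 51, 66, 76, 77, 79, 79, 73, 78, 78, 250, 255, 255, 255, 255, 252, 185, 116, 118, 117, 119, 120, 121, 120, 116, 119, 117, 118, 115, 114]
0.06 140 pred u [298.  303.5 317.3 322.8]
   from 289 [125, 127, 128, 130, 128, 125, 198, 253, 255, 255, 255, 255, 252, 140, 49, 50, 49, 65, 75, 75, 77, 75, 77, 78, 77, 74, 250, 255, 255, 255, 255, 252, 187, 120, 117, 118, 116, 121, 118, 117, 116, 120, 122, 120, 121, 120]
0.046 [[311. 158.]]
0.024 [[311.2 186.4]]
0.002 [[311.4 213.8]]
[(100, 79), (104, 78), (108, 78), (112, 77), (116, 77), (120, 78), (124, 78), (128, 77), (132, 76), (136, 78), (140, 77), (144, 75), (148, 75), (152, 73), (156, 166), (160, 255), (164, 255), (168, 255), (172, 255), (176, 254), (180, 255), (184, 255), (188, 255), (192, 255), (196, 254), (200, 255), (204, 255), (208, 255), (212, 34), (216, 64), (220, 63), (224, 60), (228, 62), (232, 60), (236, 62), (240, 160), (244, 159), (248, 116), (252, 38), (256, 46), (260, 44), (264, 44), (268, 41)]
```

```bash
python3 - <<'E'
from st import *
e,M=st(); c=cam('wrist'); im=cv2.imread('pics/wrist3.png'); g=cv2.cvtColor(im,cv2.COLOR_BGR2GRAY)
for dx in (.025,.015,.005,-.005,-.015,-.025):
    P=[e+M@np.array([dx,s,-.030]) for s in (-.005,0,.005)]; q=proj(c,P); r=int(q[1,1].round()); u0=int(q[0,0])-8
    print(dx,r,q[:,0].round(1),'from',u0,im[r,u0:u0+46,2].tolist())
# box rim in bin frame via tool: bin(x,y,z)->tool: y_tool=+x+29 , x_tool = y, z_tool = 111-z
B=lambda x,y,z: e+M@(np.array([y,x+29,111-z])/1e3)
q=proj(c,[B(25,30,36),B(25,-30,36),B(-21,30,36),B(-21,30,96),B(-37,20,96),B(-37,20,68)]); print('rim pred',q.round(1).tolist())
for k in (0,1): 
    u,v=q[k].round().astype(int); print('row',v, 'from',u-12,g[v-12 if k else v+12,u-12:u+12].tolist()); print('col',u,'from',v-12,g[v-12:v+12,u-10].tolist())
E
```

```text
t 7.55 tcp [488.6  17.6 271.1] phi 83.93 tz [-0.  0. -1.] F [-1.   0.4 -1.2] w 0.109 g 44.4
0.025 292 [304.6 320.8 337. ] from 296 [108, 102, 187, 237, 244, 244, 248, 250, 250, 213, 103, 95, 103, 109, 114, 116, 118, 117, 118, 118, 118, 116, 116, 113, 118, 117, 117, 114, 113, 115, 116, 112, 105, 100, 87, 79, 79, 79, 70, 66, 96, 234, 250, 223, 172, 172]
0.015 321 [305.  320.8 336.6] from 297 [111, 115, 113, 114, 112, 89, 46, 23, 37, 69, 88, 96, 104, 108, 109, 109, 110, 109, 109, 109, 109, 108, 106, 104, 105, 102, 107, 102, 103, 102, 105, 103, 99, 102, 102, 97, 96, 92, 86, 57, 29, 22, 52, 100, 116, 114]
0.005 348 [305.4 320.8 336.2] from 297 [198, 200, 199, 164, 85, 45, 44, 45, 41, 42, 71, 91, 99, 106, 110, 108, 108, 108, 110, 109, 107, 108, 105, 104, 104, 103, 102, 101, 102, 99, 102, 105, 100, 103, 97, 99, 95, 87, 60, 40, 43, 44, 46, 48, 97, 181]
-0.005 374 [305.9 320.9 335.9] from 297 [22, 23, 24, 20, 34, 43, 44, 45, 43, 33, 56, 90, 98, 103, 105, 106, 104, 105, 106, 108, 108, 109, 107, 105, 105, 102, 104, 103, 98, 98, 99, 98, 99, 100, 99, 95, 91, 88, 44, 39, 43, 44, 44, 45, 33, 25]
-0
[... 441 characters left out ...]
 55, 80, 135, 181, 188, 189, 190, 158, 32]
rim pred [[417.7, 204.4], [410.4, 301.9], [335.4, 204.3], [340.4, 234.9], [301.9, 257.8], [304.6, 238.3]]
row 204 from 406 [135, 133, 135, 133, 134, 245, 246, 246, 246, 244, 195, 118, 121, 123, 124, 126, 123, 123, 120, 123, 123, 125, 123, 124]
col 418 from 192 [122, 123, 124, 125, 123, 152, 158, 161, 163, 160, 157, 160, 163, 246, 245, 246, 246, 245, 172, 136, 134, 133, 133, 133]
row 302 from 398 [160, 163, 162, 154, 135, 135, 137, 171, 243, 243, 244, 244, 229, 169, 167, 167, 168, 168, 164, 158, 143, 153, 154, 162]
col 410 from 290 [162, 161, 162, 160, 161, 160, 161, 186, 231, 243, 243, 243, 221, 162, 162, 162, 162, 162, 162, 162, 163, 162, 162, 162]
```

The held header projects within 0.1 mm of the grip model, so the bin is upright and centred. The rail reads about 1.3 mm nearer the robot than the top-camera fit. I correct for that, descend partway and re-measure from closer.

Emit:
drive_tool(
  series=[
    [0,-0.13,1,0,1],
    [0,-0.14,2,0,1],
    [0,0,2.5,0,1],
    [0,0,2,0,1],
    [0,0,1,0,1],
    [0,0,0,0,1],
    [0,0,0,0,1],
    [0,0,0,0,1],
  ],
)

```text
t: 8.35
eef_pos: [0.4855, 0.0185, 0.187]
tool_rot: [0.0, 0.743, 0.669, 0.0]
contact_force: [0.2, -0.2, -1.3]
gripper_width: 0.11
grasp_force: 44.4
```

```bash
cat > lip.py <<'E'
from st import *
import sys
e,M=st(); c=cam('wrist'); im=shot('wrist',sys.argv[1]); e2,_=st(); g=im.mean(2)
# predict in tool frame, assuming lip plane at tool y=0 (z .118), rows by tool x
for dx in (.055,.065,.075,.085,.095):
    P=[np.r_[(e+M@np.array([dx,s,0]))[:2],.118] for s in (-.016,-.012,-.002,.002)]
    q=proj(c,P); r=int(q[2,1].round()); u0=int(q[0,0])-10; u1=int(q[3,0])+14
    row=g[r,u0:u1]; b=np.where(row>190)[0]; runs=np.split(b,np.where(np.diff(b)>1)[0]+1)
    mm=.004/(q[3,0]-q[2,0])*1e3
    print(dx,r,'pred lip',q[2:,0].round(1),'wall',q[:2,0].round(1),'runs',[(x[0]+u0,x[-1]+u0) for x in runs if len(x)],'mm/px',round(mm,2))
for dx in (.015,.005,-.005):
    q=proj(c,[e+M@np.array([dx,s,-.030]) for s in (-.005,0,.005)]); r=int(q[1,1].round()); u0=int(q[0,0])-6
    print('hdr',r,q[:,0].round(1),u0,im[r,u0:u0+int(q[2,0]-q[0,0])+14,0].tolist())
E
python3 lip.py w4.png
```

```text
t 8.35 tcp [485.5  18.5 187. ] phi 83.99 tz [ 0. -0. -1.] F [ 0.2 -0.2 -1.3] w 0.11 g 44.4
t 8.4 tcp [485.5  18.5 187. ] phi 83.99 tz [ 0.001 -0.    -1.   ] F [-0.2 -0.3 -1.2] w 0.108 g 44.4
0.055 160 pred lip [317.2 324.8] wall [290.5 298.1] runs [(np.int64(293), np.int64(301)), (np.int64(320), np.int64(327))] mm/px 0.52
0.065 140 pred lip [317.1 324.9] wall [290.1 297.8] runs [(np.int64(293), np.int64(301)), (np.int64(320), np.int64(327))] mm/px 0.52
0.075 120 pred lip [317.1 324.9] wall [289.7 297.5] runs [(np.int64(292), np.int64(300)), (np.int64(320), np.int64(328))] mm/px 0.51
0.085 100 pred lip [317.  324.9] wall [289.3 297.2] runs [(np.int64(292), np.int64(300)), (np.int64(320), np.int64(328))] mm/px 0.5
0.095 79 pred lip [316.9 325. ] wall [288.9 296.9] runs [(np.int64(292), np.int64(300)), (np.int64(320), np.int64(328))] mm/px 0.5
hdr 321 [305.  320.8 336.7] 299 [109, 114, 113, 89, 41, 20, 37, 72, 91, 98, 103, 106, 109, 108, 108, 107, 111, 110, 108, 106, 105, 106, 104, 103, 103, 102, 101, 104, 102, 102, 99, 101, 100, 99, 97, 92, 85, 56, 29, 15, 54, 98, 113, 112, 112]
hdr 348 [305.5 320.9 336.3] 299 [198, 163, 88, 46, 43, 42, 41, 43, 72, 95, 102, 104, 110, 107, 107, 106, 109, 108, 107, 104, 108, 107, 104, 104, 101, 101, 99, 100, 101, 97, 102, 100, 99, 101, 94, 88, 58, 39, 42, 46, 44, 42, 98, 180]
hdr 374 [305.9 320.9 335.9] 299 [21, 25, 34, 43, 47, 43, 42, 30, 61, 89, 98, 101, 107, 106, 107, 106, 109, 108, 107, 107, 107, 105, 103, 102, 101, 100, 100, 100, 101, 98, 100, 98, 99, 97, 90, 89, 45, 37, 41, 42, 44, 38, 28, 22]
```

Relative to the held header, the lip lies about 1.1 mm toward +y of the tool and the yaw is off by about 0.3°. I correct both, then lower gently past the lip.

Emit:
drive_tool(
  series=[
    [0,0.11,0,0.3,1],
    [0,0,0.5,0,1],
    [0,0,0.5,0,1],
    [0,0,0.4,0,1],
    [0,0,0,0,1],
    [0,0,0,0,1],
    [0,0,0,0,1],
  ],
)

```text
t: 9.1
eef_pos: [0.4866, 0.0184, 0.1724]
tool_rot: [0.0, 0.745, 0.667, 0.0]
contact_force: [0.0, 0.9, -0.8]
gripper_width: 0.111
grasp_force: 44.3
```

```bash
python3 lip.py w5.png
```

```text
t 9.1 tcp [486.6  18.4 172.4] phi 83.69 tz [ 0.  0. -1.] F [ 0.   0.9 -0.8] w 0.111 g 44.3
t 9.15 tcp [486.7  18.4 172.5] phi 83.69 tz [ 0.  0. -1.] F [-0.2  0.1 -1.9] w 0.103 g 44.3
0.055 163 pred lip [316.9 325.1] wall [288.3 296.5] runs [(np.int64(288), np.int64(297)), (np.int64(317), np.int64(325))] mm/px 0.49
0.065 142 pred lip [316.8 325.1] wall [287.8 296.1] runs [(np.int64(288), np.int64(296)), (np.int64(317), np.int64(325))] mm/px 0.48
0.075 121 pred lip [316.8 325.2] wall [287.4 295.8] runs [(np.int64(287), np.int64(296)), (np.int64(317), np.int64(325))] mm/px 0.48
0.085 99 pred lip [316.7 325.2] wall [286.9 295.4] runs [(np.int64(287), np.int64(295)), (np.int64(317), np.int64(325))] mm/px 0.47
0.095 76 pred lip [316.6 325.3] wall [286.4 295.1] runs [(np.int64(287), np.int64(295)), (np.int64(317), np.int64(325))] mm/px 0.46
hdr 321 [305.  320.9 336.7] 299 [115, 112, 111, 90, 44, 23, 41, 70, 91, 96, 103, 109, 108, 110, 107, 108, 110, 106, 109, 107, 104, 104, 104, 103, 102, 102, 102, 101, 101, 101, 99, 100, 101, 97, 93, 88, 83, 54, 29, 23, 53, 101, 111, 114, 112]
hdr 348 [305.5 320.9 336.3] 299 [199, 165, 83, 43, 45, 44, 39, 44, 69, 94, 100, 106, 104, 107, 108, 108, 106, 110, 110, 109, 108, 106, 103, 103, 99, 101, 99, 100, 99, 101, 101, 103, 101, 95, 96, 88, 58, 38, 44, 45, 45, 46, 100, 183]
hdr 374 [305.9 320.9 335.9] 299 [22, 22, 34, 43, 44, 42, 42, 32, 58, 86, 96, 102, 104, 109, 106, 109, 108, 107, 105, 108, 104, 105, 107, 102, 102, 99, 98, 100, 99, 98, 99, 98, 100, 94, 89, 84, 45, 39, 45, 45, 43, 42, 30, 20]
```

The lip is now aligned with the tool to about 0.2 mm, so I go down.

Emit:
drive_tool(
  series=[
    [0,0,0.4,0,1],
    [0,0,0.4,0,1],
    [0,0,0.4,0,1],
    [0,0,0.4,0,1],
    [0,0,0.3,0,1],
    [0,0,0,0,1],
  ],
)

```text
t: 9.75
eef_pos: [0.4862, 0.0183, 0.1527]
tool_rot: [-0.0, 0.745, 0.667, -0.0]
contact_force: [-0.7, 0.3, -1.8]
gripper_width: 0.109
grasp_force: 44.3
```

Emit:
drive_tool(
  series=[
    [0,0,0.1,0,1],
    [0,0,0.1,0,1],
    [0,0,0.1,0,1],
    [0,0,0.1,0,1],
    [0,0,0,0,1],
  ],
)

```text
t: 10.25
eef_pos: [0.4865, 0.0183, 0.1492]
tool_rot: [-0.0, 0.745, 0.667, -0.0]
contact_force: [0.3, 0.4, -1.2]
gripper_width: 0.109
grasp_force: 44.4
```

Emit:
drive_tool(
  series=[
    [0,0,0.1,0,1],
    [0,0,0.05,0,1],
    [0,0,0.05,0,1],
    [0,0,0,0,1],
  ],
)

```text
t: 10.65
eef_pos: [0.4865, 0.0183, 0.1472]
tool_rot: [-0.0, 0.745, 0.667, -0.0]
contact_force: [1.1, 0.3, -1.3]
gripper_width: 0.11
grasp_force: 44.4
```

Emit:
drive_tool(
  series=[
    [0,0,0.05,0,1],
    [0,0,0,0,1],
  ],
)

```text
t: 10.85
eef_pos: [0.4865, 0.0183, 0.1468]
tool_rot: [-0.0, 0.745, 0.667, -0.0]
contact_force: [-0.0, -0.9, -1.1]
gripper_width: 0.111
grasp_force: 44.4
```

Emit:
drive_tool(
  series=[
    [0,0,0.05,0,1],
    [0,0,0,0,1],
  ],
)

```text
t: 11.05
eef_pos: [0.4865, 0.0183, 0.1463]
tool_rot: [-0.0, 0.745, 0.667, -0.0]
contact_force: [-0.0, 0.4, -1.6]
gripper_width: 0.102
grasp_force: 44.4
```

Emit:
drive_tool(
  series=[
    [0,0,0.05,0,1],
    [0,0,0,0,1],
  ],
)

```text
t: 11.25
eef_pos: [0.4866, 0.0183, 0.1461]
tool_rot: [0.0, 0.745, 0.667, -0.0]
contact_force: [-0.5, -0.5, 2.1]
gripper_width: 0.11
grasp_force: 45.0
```

Emit:
drive_tool(
  series=[
    [0,0,0.05,0,1],
    [0,0,0,0,1],
  ],
)

```text
t: 11.45
eef_pos: [0.4867, 0.0184, 0.146]
tool_rot: [0.0, 0.745, 0.667, 0.0]
contact_force: [-2.6, 0.4, 6.5]
gripper_width: 0.112
grasp_force: 45.8
```

Contact: about 8 N with the tongue on the bed. I ease off a touch and slide toward +y along the rail.

Emit:
drive_tool(
  series=[
    [0.1,0,-0.02,0,1],
    [0.2,0,0,0,1],
    [0.2,0,0,0,1],
    [0,0,0,0,1],
  ],
)

```text
t: 11.85
eef_pos: [0.4874, 0.022, 0.146]
tool_rot: [0.001, 0.745, 0.667, -0.0]
contact_force: [-1.3, -4.6, 5.2]
gripper_width: 0.106
grasp_force: 45.5
```

Emit:
drive_tool(
  series=[
    [0.2,0,0,0,1],
    [0.2,0,0,0,1],
    [0.1,0,0,0,1],
    [0,0,0,0,1],
  ],
)

```text
t: 12.25
eef_pos: [0.488, 0.027, 0.1459]
tool_rot: [0.001, 0.745, 0.667, -0.0]
contact_force: [-0.2, -4.0, 5.3]
gripper_width: 0.104
grasp_force: 45.5
```

Emit:
drive_tool(
  series=[
    [0.2,0,0,0,1],
    [0.2,0,0,0,1],
    [0.2,0,0,0,1],
    [0,0,0,0,1],
  ],
)

```text
t: 12.65
eef_pos: [0.4887, 0.0334, 0.1459]
tool_rot: [0.001, 0.745, 0.667, -0.0]
contact_force: [-0.2, -4.3, 5.8]
gripper_width: 0.106
grasp_force: 45.6
```

Emit:
drive_tool(
  series=[
    [0.1,0,0,0,1],
    [0.1,0,0,0,1],
    [0.1,0,0,0,1],
    [0,0,0,0,1],
  ],
)

```text
t: 13.05
eef_pos: [0.4889, 0.0364, 0.1458]
tool_rot: [0.001, 0.745, 0.667, -0.0]
contact_force: [-0.7, -4.0, 5.8]
gripper_width: 0.108
grasp_force: 45.6
```

Emit:
drive_tool(
  series=[
    [0.1,0,0,0,1],
    [0.1,0,0,0,1],
    [0.1,0,0,0,1],
    [0,0,0,0,1],
  ],
)

```text
t: 13.45
eef_pos: [0.489, 0.0405, 0.1455]
tool_rot: [-0.0, 0.745, 0.667, 0.0]
contact_force: [-0.0, -3.3, 1.3]
gripper_width: 0.109
grasp_force: 45.0
```

The force has dropped at rail y of about +22, so the tongue is starting into the seat. I lower gently.

Emit:
drive_tool(
  series=[
    [0,0,0.03,0,1],
    [0,0,0,0,1],
  ],
)

```text
t: 13.65
eef_pos: [0.4885, 0.0412, 0.1447]
tool_rot: [-0.001, 0.745, 0.667, 0.0]
contact_force: [0.6, -0.1, -1.6]
gripper_width: 0.11
grasp_force: 44.4
```

Emit:
drive_tool(
  series=[
    [0.05,0,0,0,1],
    [0,0,0,0,1],
  ],
)

```text
t: 13.85
eef_pos: [0.4888, 0.0412, 0.1449]
tool_rot: [-0.0, 0.745, 0.667, 0.0]
contact_force: [0.4, 0.6, -3.0]
gripper_width: 0.111
grasp_force: 44.4
```

The tongue is free in the seat, so I lower it to the floor in small steps.

Emit:
drive_tool(
  series=[
    [0,0,0.1,0,1],
    [0,0,0.1,0,1],
    [0,0,0,0,1],
  ],
)

```text
t: 14.15
eef_pos: [0.489, 0.041, 0.1431]
tool_rot: [-0.0, 0.745, 0.667, 0.0]
contact_force: [0.9, 1.6, -2.7]
gripper_width: 0.109
grasp_force: 44.4
```

Emit:
drive_tool(
  series=[
    [0,0,0.1,0,1],
    [0,0,0.05,0,1],
    [0,0,0,0,1],
  ],
)

```text
t: 14.45
eef_pos: [0.4891, 0.0409, 0.1417]
tool_rot: [-0.0, 0.745, 0.667, 0.0]
contact_force: [0.9, 1.3, -1.5]
gripper_width: 0.108
grasp_force: 44.5
```

Emit:
drive_tool(
  series=[
    [0,0,0.05,0,1],
    [0,0,0.05,0,1],
    [0,0,0,0,1],
  ],
)

```text
t: 14.75
eef_pos: [0.4891, 0.0409, 0.1408]
tool_rot: [-0.0, 0.745, 0.667, 0.0]
contact_force: [0.4, 2.1, -0.7]
gripper_width: 0.111
grasp_force: 44.5
```

Emit:
drive_tool(
  series=[
    [0.05,0,0.05,0,1],
    [0,0,0,0,1],
  ],
)

```text
t: 14.95
eef_pos: [0.489, 0.041, 0.1401]
tool_rot: [0.0, 0.745, 0.667, -0.0]
contact_force: [0.7, 1.6, -1.6]
gripper_width: 0.11
grasp_force: 44.7
```

Emit:
drive_tool(
  series=[
    [0,0,0.05,0,1],
    [0,0,0,0,1],
  ],
)

```text
t: 15.15
eef_pos: [0.4891, 0.0411, 0.1401]
tool_rot: [0.0, 0.745, 0.667, -0.0]
contact_force: [-1.3, 1.5, 5.4]
gripper_width: 0.11
grasp_force: 45.4
```

It is fully home: 6.0 mm below bed contact, with floor contact at about 6 N. I relieve the pressure and open.

Emit:
drive_tool(
  series=[
    [0,0,-0.04,0,1],
    [0,0,0,0,1],
    [0,0,0,0,0.6],
    [0,0,0,0,0.2],
    [0,0,0,0,-0.3],
    [0,0,0,0,-1],
    [0,0,0,0,-1],
    [0,0,0,0,-1],
  ],
)

```text
t: 15.95
eef_pos: [0.4891, 0.0411, 0.1401]
tool_rot: [0.0, 0.745, 0.667, -0.0]
contact_force: [0.0, -0.0, 0.1]
gripper_width: 0.993
grasp_force: 0.0
```

Emit:
drive_tool(
  series=[
    [0,0,0,0,-1],
    [0,0,-1,0,-1],
    [0,0,-2,0,-1],
    [0,0,-3,0,-1],
    [0,0,-3,0,-1],
    [0,0,-3,0,-1],
    [0,0,-2,0,-1],
    [0,0,0,0,-1],
  ],
)

```text
t: 16.75
eef_pos: [0.4908, 0.0418, 0.2838]
tool_rot: [0.002, 0.745, 0.667, 0.002]
contact_force: [0.5, -0.1, 0.4]
gripper_width: 1.002
grasp_force: 0.0
```

```bash
python3 - <<'E'
from st import *
st()
for n in ('wrist','side'): shot(n,n+'9.png')
w=cv2.imread('pics/wrist9.png'); s=cv2.imread('pics/side9.png')
o=np.zeros((480,800,3),np.uint8); o[:,:480]=w[:,120:600]; o[:480,490:]=cv2.resize(s[180:390,310:446],(310,480),interpolation=cv2.INTER_CUBIC)
cv2.imwrite('pics/z9.png',o)
E
```

```text
t 16.75 tcp [490.8  41.8 283.8] phi 83.69 tz [ 0.006  0.    -1.   ] F [ 0.5 -0.1  0.4] w 1.002 g 0.0
```

View pics/z9.png

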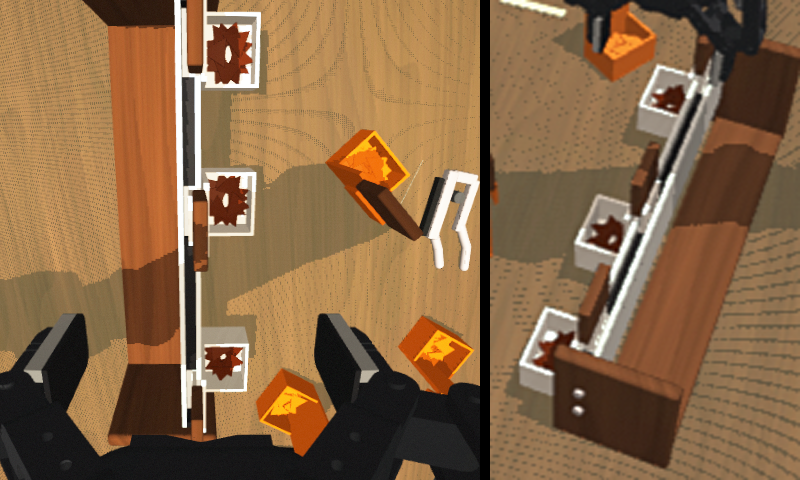

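The bin hangs level and upright at z9 (230,203), in line with its neighbours at the same height. Its picks are inside, and the gripper is well clear.

```bash
python3 -c "
from station import hand_in; print(hand_in())"
```

```text
the job is handed in; nothing more can be done
None
```

The pick bin is hanging on the rail, upright with its picks inside and its hook fully home in the seat; nothing else was touched, and the job was handed in at about 17 s.

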